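# Clamp a cake with a thumb-release jaw

### The arm

A 6-joint arm with a two-finger parallel gripper is mounted at the origin on a cart in front of the work surface, level with it; the furniture and walls round the work are solid. World frame = base frame: x ahead of the robot, y to its left, z up, the work surface at z = 0. Lengths are in m, angles in rad, forces in N, time in s.
With the tool pointing down it reaches from about 0.35 to 0.85 m from the base axis. Payload 8.1 kg.
Tool frame: the origin (TCP) lies at the centre of the arm's flange, where the gripper is bolted on; the fingertips stand 186 mm ahead of it and the grasp point (between the pads) lies 167 mm ahead of it; z points along the fingers, y is the line along which they close (so a half turn about z gives the same grasp; the last joint's range is limited). The gripper opens to 93 mm and grips with 3 to 60 N. Pads are 15 mm wide; open, the fingers measure 128 mm over their backs; the gripper's body (75 mm by 188 mm) begins 65 mm behind the grasp point.
Start: joints at [1.028, 0.13, 1.488, -0, 1.523, -0.085], TCP at [0.265, 0.538, 0.405] pointing down, gripper open.
Joint ranges: [-2.96, 2.96], [-0.89, 2.26], [0.02, 2.5], [-1.34, 4.48], [0, 2.73], [-2.66, 2.66]. Speed limits (rad/s): [2.39, 2.39, 2.79, 3.14, 3.14, 3.14].

### API

Orientations are given as a rotation vector (axis times angle).
In Python, from plant import robot gives the robot as it stands.
- The arm moves only by the tool apply_moves, never from a script. Its argument "series" is a list of rows, each a list of 2 entries, a list of its own where there are three numbers: the shift along the tool's x, y, z in mm, then the turn, a rotation vector about the tool's x, y, z in rad. A call has 1 to 12 rows; each row shifts and turns the commanded pose from where the row before left it, along the tool's axes as they then stand; what a row does not reach is not made up. A row lasts 1/12 s, in which the tool goes at most 41.7 mm and 7.16 degrees, less where a joint would pass 70% of its speed; a pose out of reach is approached as far as the arm can. A call is refused whole if a number of a shift passes 41.7 or a number of a turn 0.125, either way. A call with a gripper value outside its range is refused whole. "claw" is the opening, from 0 (shut) to 1 (fully open), set as the call begins (left out, the last holds). The fingers move at their own pace and stop on an object; "newtons" is the grip in N (left out, the last holds). Time passes only in rows, so rows that do not move let the fingers close. It gives the time, the measured TCP pose, the force, the opening and the grip force at its end, in the units of the state.
- robot.read_state(): the state, without advancing time (a new reading comes with each control period).
- robot.read_camera(name): name is "scene" or "side" or "wrist"; returns (picture, depth): 384x512x3 uint8, blue, green, red; 384x512 float32, m along the optical axis (not along the pixel's ray), 0 where there is no reading.
- robot.calibration(name): a dict with "fx", "fy", "cx", "cy" (pixels), "D" ([k1, k2, p1, p2, k3] as OpenCV has them; the pictures are not rectified), "extrinsics" (4x4, takes a point from world to camera coordinates). Camera axes: x right, y down, z forward; pixel columns grow to the right and rows downward; lengths in m; the calibration is good to about 2 mm. A picture is of the moment at which its call begins: read the wrist's pose just before it. calibration takes no time and is no camera call; for the wrist camera it gives the pose at the moment of the call.
- robot.close_job(): hands the job in; it is judged then, once.
The state is a dict: "t": time; "q": joint angles; "dq": joint speeds; "joint_torque": joint torques, N m; "tool_pos": TCP position; "orientation": TCP orientation; "force": force on the tool from outside, world axes, zero at the start; "wrist_torque": the same for the moment, N m; "opening": finger opening in m; "gripper_force": force on a finger pad.
Only numpy, scipy, OpenCV 4.12 (cv2) and the standard library are available. Lean on these libraries where they do the work, as an engineer would, in place of code of your own. Each camera call takes 0.05 s, during which the arm holds its last target. There are 200 camera calls.

### The job

Clamp the cake that stands between the jaws of the bench clamp: hold the jaw's thumb release down with the fingers and, keeping it down, slide the jaw along its rail until the cake is pressed against the sprung plate and has pushed that plate in by about half of its 16 mm, never right to its stop. Then let the release come up so that the jaw locks and keeps the cake clamped, upright, and move away. Leave the other things on the bench where they are.

Things in the scene. Friction and masses are not known exactly. Their poses are not given: they have to be found in the camera images.
- clamp: Bench clamp, fixed: an aluminium rail 340 mm long, its top 40 mm above the worktop, on a black foot 64 mm wide. Origin: on the worktop under the rail's centre line; y along the rail, z up. The sprung plate is at the -y end, the sliding jaw comes from +y. Both jaws reach out 120 mm to the clamp's -x side and meet at x = -85 mm, over bare worktop, where the cake stands.
- jaw (a joint): Position of the sliding jaw (black carriage 66 x 90 mm with an arm and an upright plate) on the rail (m): 0 open, growing towards the sprung plate (the clamp's -y), at most 0.185. Release up: locked at one of the rack's bars, 5 mm apart; release down: slides against 2 to 4 N. From the bottom of the jaw's V to the plate at rest is 0.202 m minus this value.
- release (a joint): Thumb release (m pressed): 0 up, pawl in the rack, locked; 0.008 fully down on its stop. Its spring needs 5 N to start, 9 N fully down; the pawl is clear beyond 0.005. Let up, it rises into the rack; if it meets a bar it stays at 0.005 until the jaw has slipped on (when clamping, the plate's spring pushes the jaw back by up to 5 mm) and it drops in.
- release_top (a point): Centre of the top of the thumb release: a ribbed dark steel pad 40 mm (across the rail) x 50 mm (along it), facing up, 66 mm above the worktop when up, 58 when down. It lies between two black cheeks of the carriage, 56 mm apart along the rail and 84 mm high: fingertips between them press the pad and push the carriage by a cheek. The other two sides have only low lips.
- anvil (a joint): Travel of the sprung plate (m): 0 at rest, 0.016 pushed in to its stop. Its spring gives about 1 N at the start and 0.9 N more per mm: about 8 N half-way, 15 N at the stop. It springs back if the jaw is not locked.
- anvil_face (a point): Middle of the face of the sprung plate (66 mm wide, 44 mm high), 30 mm above the worktop, facing the clamp's +y.
- jaw_face (a point): About the bottom of the V in the sliding jaw's plate, 27 mm above the worktop; the plate is 70 mm wide.
- cake_large: Round brown cake, 57 mm across, 36 mm high; origin at the centre of its underside. One of the three cakes, which one changes, stands loose between the jaws; the other two stand outside the clamp and stay there.
- cake_medium: Round pale cake, 49 mm across, 36 mm high; origin at the centre of its underside.
- cake_small: Round pale cake, 44 mm across, 27 mm high; origin at the centre of its underside.
- beaker_left: Upright plastic beaker, 79 mm across, 100 mm high, behind the clamp; bystander. Origin under its centre.
- beaker_right: The second such beaker; bystander.
- sample_box: Open clear box 120 x 125 x 54 mm to the right of the clamp; bystander. Origin under its centre.
Not all that is in view belongs to the job. What is shaped like the cake_small but orange or turquoise is not meant. Leave any yellow look-alike of the cake_large alone.

How it is judged:
By the outcome, as a careful person would: the job done as asked, in the order asked, and still so for the second after the job is handed in, with the robot touching nothing.
It also fails if it takes over 51 s, if anything falls off the work surface, if the arm or the gripper's body presses on something with over 40 N, if the wrist force passes 120 N, or if a joint passes its speed limit or range.

## Working session

There is one attempt and no reset: what is moved stays moved. The work goes in short steps, Python scripts to look and compute and a tool call to move; the robot and the scene stay as the last step left them, time stands still between calls to the robot, and variables do not carry over. Pictures are saved under pics/ and viewed, at most 10 in all, crops included, and the job is handed in when it is done.

Besides the shell and the picture viewer there is one more tool, called after "Call:" as name(argument=value, ...), one argument or row to a line, values as JSON. apply_moves: Moves the arm, as the interface text tells. Its arguments: {"type":"object","properties":{"series":{"type":"array"},"claw":{"type":"number"},"newtons":{"type":"number"}},"required":["series"]}

```bash
mkdir -p pics
cat > h.py <<'E'
from plant import robot
import numpy as np, cv2
from scipy.spatial.transform import Rotation as R
def cam(n):
    c=robot.calibration(n); p,d=robot.read_camera(n); return p,d,c
def K(c): return np.array([[c["fx"],0,c["cx"]],[0,c["fy"],c["cy"]],[0,0,1.]])
def ray(c,uv):
    E=np.array(c["extrinsics"]); n=cv2.undistortPoints(np.array([[uv]],float),K(c),np.array(c["D"]))[0,0]
    return -E[:3,:3].T@E[:3,3], E[:3,:3].T@np.array([n[0],n[1],1.])
def plane(c,uv,z):
    o,d=ray(c,uv); return o+d*(z-o[2])/d[2]
def atdepth(c,uv,dep):
    o,d=ray(c,uv); return o+d*dep
def cloud(c,dep):
    v,u=np.mgrid[0:384,0:512]; n=cv2.undistortPoints(np.stack([u,v],-1).reshape(-1,1,2).astype(float),K(c),np.array(c["D"])).reshape(384,512,2)
    E=np.array(c["extrinsics"]); P=np.dstack([n,np.ones((384,512))])*dep[...,None]
    return (P-E[:3,3])@E[:3,:3]
E
python3 - <<'E'
from h import *
s=robot.read_state();print(s)
for n in["scene","side"]:
    p,d,c=cam(n);cv2.imwrite(f"pics/{n}0.png",p);np.save(n+"0.npy",d);o,_=ray(c,(256,192));print(n,o,c["D"])
E
```

```text
{'t': 0.0, 'q': array([ 1.02760459e+00,  1.31174381e-01,  1.48923358e+00, -2.98522334e-05,
        1.52299239e+00, -8.54119716e-02]), 'dq': array([-0.00125674, -0.00355354,  0.00011953, -0.00096101,  0.00044278,
        0.00068092]), 'joint_torque': array([ 6.47920842e-05, -5.59859169e+01, -4.91758919e+01,  7.66956504e-02,
        3.59883439e-02, -1.81343976e-04]), 'tool_pos': array([0.2650545 , 0.53804094, 0.40370434]), 'orientation': array([-7.12693513e-01, -3.05913910e+00,  2.71445458e-03]), 'force': array([ 1.09993425, -0.00342074, -0.33767514]), 'wrist_torque': array([ 0.03377215, -0.00684551,  0.03208337]), 'gripper_force': 0.0, 'opening': 0.09309974204192917}
scene [-0.27025248 -1.03472172  0.78736415] [0.03576097 0.         0.         0.         0.        ]
side [0.51740509 1.00998727 0.85778437] [-0.0348614  0.         0.         0.         0.       ]
```

View pics/scene0.png

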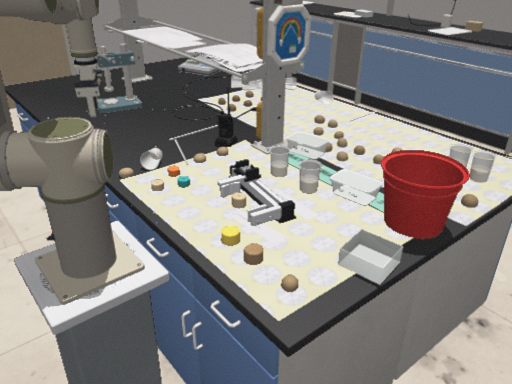

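View pics/side0.png

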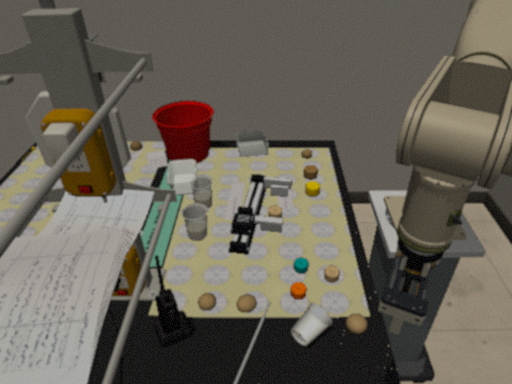

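Scene view: the clamp runs from about (240,172) (carriage, larger y) to (287,207) (sprung end). The pale cake between the jaws is at (239,200). Other candidates are a pale cake at (157,185), turquoise (183,181), orange (174,171), yellow (231,236), brown (253,254) and loose brown buns. Side view: carriage at (242,235), clamped cake at (275,211).

Run:
```python
from h import *
a=cv2.imread("pics/scene0.png")[150:230,205:310];b=cv2.imread("pics/side0.png")[165:260,220:310]
cv2.imwrite("pics/crop1.png",np.hstack([cv2.resize(a,(420,380),interpolation=2),cv2.resize(b,(360,380),interpolation=2)]))
for n,pts in(("scene",[(239,196,.036),(243,172,.084),(287,204,.04),(157,182,.027),(253,248,.036)]),("side",[(275,208,.036),(242,215,.084),(240,240,.05),(258,182,.04),(332,270,.03)])):
    c=robot.calibration(n);d=np.load(n+"0.npy")
    for u,v,z in pts: print(n,u,v,plane(c,(u,v),z).round(3),atdepth(c,(u,v),d[v,u]).round(3))
```

```text
scene 239 196 [ 0.496 -0.009  0.036] [ 0.498 -0.007  0.034]
scene 243 172 [0.553 0.044 0.084] [0.58  0.079 0.061]
scene 287 204 [ 0.581 -0.148  0.04 ] [ 0.556 -0.174  0.062]
scene 157 182 [0.34  0.254 0.027] [0.338 0.25  0.029]
scene 253 248 [ 0.358 -0.256  0.036] [ 0.359 -0.254  0.034]
side 275 208 [ 0.497 -0.006  0.036] [ 0.496 -0.012  0.031]
side 242 215 [0.6   0.088 0.084] [0.602 0.065 0.065]
side 240 240 [0.603 0.163 0.05 ] [0.608 0.119 0.009]
side 258 182 [ 0.556 -0.151  0.04 ] [ 0.556 -0.15   0.041]
side 332 270 [0.341 0.263 0.03 ] [0.339 0.259 0.025]
```

View pics/crop1.png

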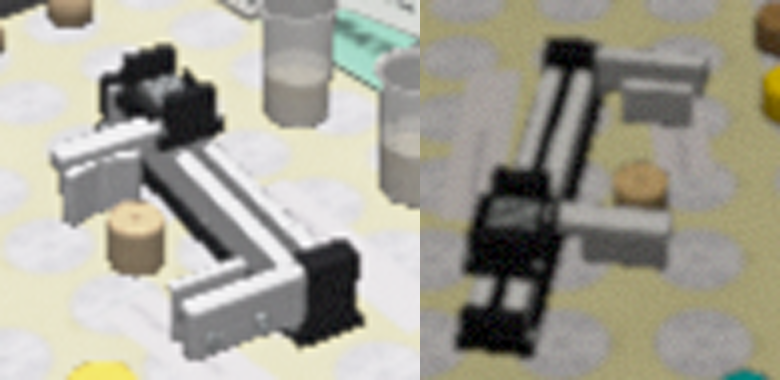

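Crop: the black carriage with its two cheeks and the pad between sits at the +y end, a pale cake stands between the V-jaw and the sprung plate, and the carriage pad is at about (0.585, 0.08). The pale cake is the one to clamp. I'll move the wrist camera over it.

Run:
```python
from h import *
s=robot.read_state();Rm=R.from_rotvec(s["orientation"]).as_matrix();print(Rm.round(3))
c=robot.calibration("wrist");E=np.array(c["extrinsics"]);o=-E[:3,:3].T@E[:3,3]
print("cam in tool",(Rm.T@(o-s["tool_pos"])).round(3),(Rm.T@E[:3,:3].T).round(2),c["fx"])
print("shift", (Rm.T@(np.array([.56,.06,.40])-s["tool_pos"])*1000).round())
```

```text
[[-0.897  0.442 -0.001]
 [ 0.442  0.897 -0.001]
 [ 0.    -0.002 -1.   ]]
cam in tool [0.071 0.001 0.019] [[ 0.   -0.97 -0.25]
 [ 1.    0.   -0.  ]
 [ 0.   -0.25  0.97]] 308.76944152953894
shift [-476. -298.    4.]
```

Call:
apply_moves(
  series=[
    [[-20, -12, 0], [0, 0, 0]],
    [[-33, -21, 0], [0, 0, 0]],
    [[-33, -21, 0], [0, 0, 0]],
    [[-33, -21, 0], [0, 0, 0]],
    [[-33, -21, 0], [0, 0, 0]],
    [[-33, -21, 0], [0, 0, 0]],
    [[-33, -21, 0], [0, 0, 0]],
    [[-33, -21, 0], [0, 0, 0]],
    [[-33, -21, 0], [0, 0, 0]],
    [[-33, -21, 0], [0, 0, 0]],
    [[-33, -21, 0], [0, 0, 0]],
    [[-33, -21, 0], [0, 0, 0]],
  ],
  claw=0,
  newtons=20,
)

```text
t: 1.1
tool_pos: [0.5018, 0.1491, 0.4045]
orientation: [-0.713, -3.059, 0.0]
force: [0.2, -0.1, 0.0]
opening: 0.0178
gripper_force: 0.0
```

Call:
apply_moves(
  series=[
    [[-33, -21, 0], [0, 0, 0]],
    [[-33, -21, 0], [0, 0, 0]],
    [[-20, -12, 0], [0, 0, 0]],
    [[-10, -6, 0], [0, 0, -0.07]],
    [[0, 0, 0], [0, 0, -0.08]],
    [[0, 0, 0], [0, 0, -0.08]],
    [[0, 0, 0], [0, 0, -0.08]],
    [[0, 0, 0], [0, 0, 0]],
    [[0, 0, 0], [0, 0, 0]],
  ],
)

```text
t: 1.85
tool_pos: [0.5608, 0.0547, 0.4043]
orientation: [-0.236, -3.132, 0.0]
force: [-0.0, 0.3, 0.4]
opening: 0.0004
gripper_force: 0.0
```

Run:
```python
from h import *
s=robot.read_state();print(s["t"],s["tool_pos"],s["orientation"],s["force"])
p,d,c=cam("wrist");cv2.imwrite("pics/w1.png",p);np.save("w1.npy",d)
import pickle;pickle.dump((p,d,c,s),open("w1.pkl","wb"))
```

```text
1.85 [0.56082494 0.05471077 0.40429321] [-2.35821555e-01 -3.13195185e+00  4.94075301e-05] [-0.04308474  0.34744365  0.37837353]
```

View pics/w1.png

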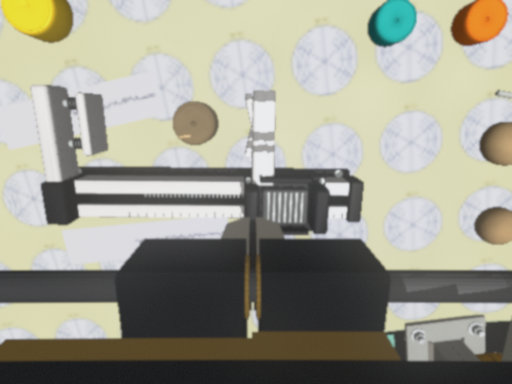

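Wrist view: pad at (285,207) between the cheeks at (257,208) and (318,205), cake at (195,122), jaw arm at (262,140), sprung plate face at (104,122). The yellow, turquoise and orange look-alikes are outside the clamp.

Run:
```python
from h import *
import pickle
p,d,c,s=pickle.load(open("w1.pkl","rb"));P=cloud(c,d)
Rm=R.from_rotvec(s["orientation"]).as_matrix()
for n,u,v,z in[("pad",285,207,.066),("padL",268,207,.066),("padR",305,207,.066),("cheekL",257,208,.084),("cheekR",318,205,.084),("anv",100,122,.05),("railtopL",80,181,.04),("railtopR",240,180,.04)]:
    print(n,plane(c,(u,v),z).round(4),P[v,u].round(4))
# depth profile along the pad row
print([(u,*(P[205,u,1:]*1000).round().astype(int)) for u in range(240,340,4)])
# cake
z=P[...,2];sub=np.zeros_like(z,np.uint8);sub[95:150,165:228]=255
m=((z>.018)&(sub>0)&(z<.05)).astype(np.uint8);cs,_=cv2.findContours(m,0,2);k=max(cs,key=cv2.contourArea)
(cx,cy),r=cv2.minEnclosingCircle(k);print("cake px",cx,cy,r,"top z",np.median(z[110:135,182:208]))
zt=np.median(z[112:132,185:205])
print("centre",plane(c,(cx,cy),zt),"diam",2*r*np.median(d[112:132,185:205])/c["fx"])
# rail yaw: clamp axis from points at rail height 36..45
m=(z>.03)&(z<.05);m[:170]=0;m[225:]=0;q=P[m][:,:2];q=q[(q[:,1]<.03)]
mu=q.mean(0);w=np.linalg.svd(q-mu,full_matrices=False)[2][0];w*=np.sign(w[1]);print("rail",mu,w,np.degrees(np.arctan2(w[1],w[0])),"tool y",Rm[:,1],"tool x",Rm[:,0])
```

```text
pad [0.5993 0.0859 0.066 ] [0.5988 0.0858 0.0673]
padL [0.5965 0.0676 0.066 ] [0.5962 0.0676 0.0668]
padR [0.6025 0.1073 0.066 ] [0.6022 0.1072 0.0668]
cheekL [0.5899 0.0562 0.084 ] [0.5902 0.0562 0.0831]
cheekR [0.596  0.1184 0.084 ] [0.5959 0.1183 0.0844]
anv [ 0.4814 -0.0955  0.05  ] [ 0.4807 -0.1086  0.0229]
railtopL [ 0.5419 -0.1409  0.04  ] [ 0.5418 -0.1405  0.0407]
railtopR [0.5681 0.0404 0.04  ] [0.569  0.04   0.0358]
[(240, np.int64(36), np.int64(40)), (244, np.int64(43), np.int64(82)), (248, np.int64(67), np.int64(385)), (252, np.int64(52), np.int64(84)), (256, np.int64(56), np.int64(84)), (260, np.int64(59), np.int64(58)), (264, np.int64(64), np.int64(67)), (268, np.int64(68), np.int64(68)), (272, np.int64(72), np.int64(66)), (276, np.int64(76), np.int64(68)), (280, np.int64(81), np.int64(69)), (284, np.int64(85), np.int64(67)), (288, np.int64(89), np.int64(67)), (292, np.int64(94), np.int64(67)), (296, np.int64(98), np.int64(68)), (300, np.int64(102), np.int64(67)), (304, np.int64(106), np.int64(67)), (308, np.int64(112), np.int64(57)), (312, np.int64(114), np.int64(74)), (316, np.int64(116), np.int64(84)), (320, np.int64(120), np.int64(85)), (324, np.int64(124), np.int64(86)), (328, np.int64(128), np.int64(84)), (332, np.int64(143), np.int64(38)), (336, np.int64(147), np.int64(37))]
cake px 194.75856018066406 122.05513000488281 22.647680282592773 top z 0.03555890820308117
centre [0.49653404 0.00097393 0.03551381] diam 0.050251305
rail [ 0.57219902 -0.06580928] [0.17716899 0.98418044] 79.79509515824425 tool y [ 1.49741811e-01  9.88725130e-01 -8.95775597e-05] tool x [-9.88724830e-01  1.49741835e-01  7.70657115e-04]
```

The cake is the medium one (49 mm across, 36 mm high, both confirmed). The tool is already aligned with the rail, so next I go over the pad and down.

Call:
apply_moves(
  series=[
    [[-16, 18, 0], [0, 0, 0]],
    [[-16, 18, 0], [0, 0, 0]],
    [[0, 0, 25], [0, 0, 0]],
    [[0, 0, 35], [0, 0, 0]],
    [[0, 0, 35], [0, 0, 0]],
    [[0, 0, 25], [0, 0, 0]],
    [[0, 0, 15], [0, 0, 0]],
    [[0, 0, 7], [0, 0, 0]],
    [[0, 0, 0], [0, 0, 0]],
    [[0, 0, 0], [0, 0, 0]],
  ],
)

```text
t: 2.73
tool_pos: [0.5981, 0.0857, 0.2634]
orientation: [0.233, 3.132, 0.0]
force: [0.5, 0.7, -0.3]
opening: 0.0003
gripper_force: 0.0
```

Call:
apply_moves(
  series=[
    [[0, 0, 4], [0, 0, 0]],
    [[0, 0, 4], [0, 0, 0]],
    [[0, 0, 0], [0, 0, 0]],
    [[0, 0, 0], [0, 0, 0]],
  ],
)

```text
t: 3.07
tool_pos: [0.598, 0.0856, 0.2552]
orientation: [0.232, 3.132, 0.0]
force: [-0.0, 0.4, -0.5]
opening: 0.0005
gripper_force: 0.0
```

Run:
```python
from h import *
s=robot.read_state();print(s["t"],s["tool_pos"],s["force"],s["wrist_torque"])
p,d,c=cam("wrist");cv2.imwrite("pics/w2.png",p);np.save("w2.npy",d)
```

```text
3.0667 [0.59797973 0.08561423 0.25515252] [-0.04228714  0.42384629 -0.45776138] [ 0.07302032  0.05958969 -0.01859475]
```

View pics/w2.png

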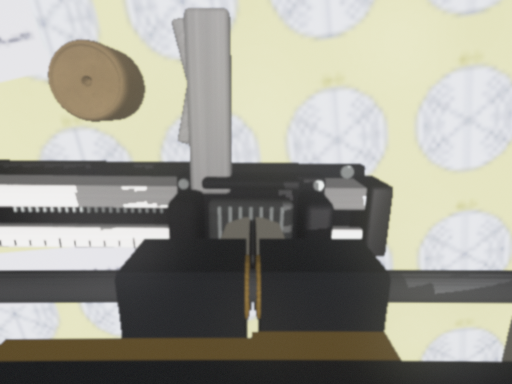

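The view shows the fingertips (about 252,230) between the cheeks, over the ribbed pad at (252,215), with the cake at (88,80). Now I press down.

Call:
apply_moves(
  series=[
    [[0, 0, 3], [0, 0, 0]],
    [[0, 0, 3], [0, 0, 0]],
    [[0, 0, 2], [0, 0, 0]],
    [[0, 0, 2], [0, 0, 0]],
    [[0, 0, 0], [0, 0, 0]],
    [[0, 0, 0], [0, 0, 0]],
  ],
)

```text
t: 3.62
tool_pos: [0.5984, 0.0856, 0.2458]
orientation: [0.232, 3.131, 0.0]
force: [-1.7, -0.7, 7.3]
opening: 0.0003
gripper_force: 3.9
```

Call:
apply_moves(
  series=[
    [[0, 0, 2], [0, 0, 0]],
    [[0, 0, 1], [0, 0, 0]],
    [[0, 0, 0], [0, 0, 0]],
    [[0, 0, 0], [0, 0, 0]],
  ],
)

```text
t: 3.95
tool_pos: [0.5984, 0.0858, 0.2443]
orientation: [0.232, 3.131, 0.001]
force: [-7.6, 0.4, 17.4]
opening: 0.0004
gripper_force: 9.1
```

On the stop at 17 N. Next I slide to the cheek.

Call:
apply_moves(
  series=[
    [[0, -4, 0], [0, 0, 0]],
    [[0, -4, 0], [0, 0, 0]],
    [[0, -4, 0], [0, 0, 0]],
    [[0, -4, 0], [0, 0, 0]],
    [[0, 0, 0], [0, 0, 0]],
    [[0, 0, 0], [0, 0, 0]],
  ],
)

```text
t: 4.45
tool_pos: [0.596, 0.07, 0.2443]
orientation: [0.232, 3.131, 0.001]
force: [-8.4, 1.0, 18.5]
opening: 0.0004
gripper_force: 9.4
```

Run:
```python
from h import *
s=robot.read_state();print(s["t"],s["tool_pos"],s["force"],s["wrist_torque"])
p,d,c=cam("wrist");cv2.imwrite("pics/w3.png",p)
for n in["w2","w3"]:
    g=cv2.imread(f"pics/{n}.png");hs=cv2.cvtColor(g,40);print(n,g[120,150:270:4].mean(1).astype(int))
```

```text
4.45 [0.59598501 0.0700103  0.24429672] [-8.4075421   1.01068127 18.46464205] [ 0.17413961  1.52464452 -0.01031582]
w2 [216 216 216 217 216 216 213 219 164 165 153 166 169 170 165 165 168 170
 170 163 137 227 223 220 218 220 220 221 220 221]
w3 [216 216 216 216 216 216 210 163 165 152 164 167 169 165 163 167 168 169
 170 151 220 232 232 229 223 224 226 226 222 216]
```

Friction carries the carriage along with the fingers. I'll continue sliding and ease the sideways load by 2 mm.

Call:
apply_moves(
  series=[
    [[1, -4, 0], [0, 0, 0]],
    [[1, -4, 0], [0, 0, 0]],
    [[0, -4, 0], [0, 0, 0]],
    [[0, -4, 0], [0, 0, 0]],
    [[0, -4, 0], [0, 0, 0]],
    [[0, -4, 0], [0, 0, 0]],
    [[0, -4, 0], [0, 0, 0]],
    [[0, -4, 0], [0, 0, 0]],
    [[0, -4, 0], [0, 0, 0]],
    [[0, -4, 0], [0, 0, 0]],
    [[0, 0, 0], [0, 0, 0]],
    [[0, 0, 0], [0, 0, 0]],
  ],
)

```text
t: 5.5
tool_pos: [0.5889, 0.0304, 0.2443]
orientation: [0.232, 3.128, 0.0]
force: [-0.9, 0.9, 13.4]
opening: 0.0005
gripper_force: 6.6
```

Run:
```python
from h import *
s=robot.read_state();print(s["t"],s["tool_pos"],s["force"])
p,d,c=cam("wrist");cv2.imwrite("pics/w4.png",p)
import pickle;pickle.dump((p,d,c,s),open("w4.pkl","wb"))
```

```text
5.5 [0.58894013 0.03037295 0.24432858] [-0.89119872  0.87674848 13.40616787]
```

View pics/w4.png

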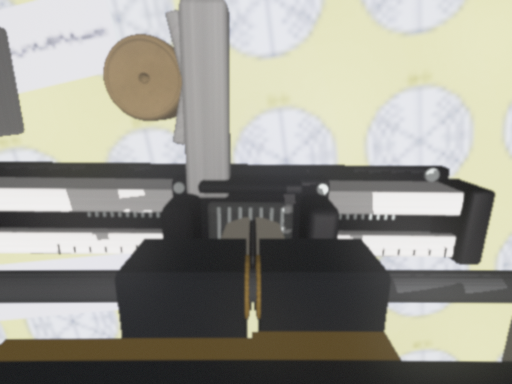

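The jaw plate (about 178,75) has met the cake (143,77), and the sprung plate's edge is now visible at (18,90). I'll measure the gap along the rail.

Run:
```python
from h import *
import pickle
p,d,c,s=pickle.load(open("w4.pkl","rb"));P=cloud(c,d)
Rm=R.from_rotvec(s["orientation"]).as_matrix();Y=Rm[:,1]
print([(u,*((P[85,u]@Y*1000).round(),(P[85,u,2]*1000).round())) for u in list(range(4,30,2))+list(range(96,112,2))+list(range(150,240,6))])
m=(P[...,2]>.03)&(P[...,2]<.04);m[:,:95]=0;m[:,172:]=0;m[:28]=0;m[125:]=0
k=max(cv2.findContours(m.astype(np.uint8),0,2)[0],key=cv2.contourArea);(cx,cy),r=cv2.minEnclosingCircle(k);q=plane(c,(cx,cy),.0355);print(cx,cy,r,q,q@Y)
```

```text
[(4, np.float64(-35.0), np.float64(23.0)), (6, np.float64(-36.0), np.float64(21.0)), (8, np.float64(-36.0), np.float64(18.0)), (10, np.float64(-36.0), np.float64(16.0)), (12, np.float64(-35.0), np.float64(16.0)), (14, np.float64(-35.0), np.float64(14.0)), (16, np.float64(-36.0), np.float64(11.0)), (18, np.float64(-40.0), np.float64(3.0)), (20, np.float64(-40.0), np.float64(2.0)), (22, np.float64(-38.0), np.float64(3.0)), (24, np.float64(-37.0), np.float64(2.0)), (26, np.float64(-36.0), np.float64(2.0)), (28, np.float64(-34.0), np.float64(3.0)), (96, np.float64(11.0), np.float64(2.0)), (98, np.float64(12.0), np.float64(1.0)), (100, np.float64(14.0), np.float64(3.0)), (102, np.float64(15.0), np.float64(1.0)), (104, np.float64(17.0), np.float64(2.0)), (106, np.float64(34.0), np.float64(38.0)), (108, np.float64(35.0), np.float64(37.0)), (110, np.float64(35.0), np.float64(35.0)), (150, np.float64(59.0), np.float64(37.0)), (156, np.float64(62.0), np.float64(36.0)), (162, np.float64(66.0), np.float64(37.0)), (168, np.float64(69.0), np.float64(36.0)), (174, np.float64(72.0), np.float64(35.0)), (180, np.float64(76.0), np.float64(37.0)), (186, np.float64(85.0), np.float64(60.0)), (192, np.float64(88.0), np.float64(61.0)), (198, np.float64(91.0), np.float64(60.0)), (204, np.float64(94.0), np.float64(59.0)), (210, np.float64(97.0), np.float64(60.0)), (216, np.float64(100.0), np.float64(59.0)), (222, np.float64(103.0), np.float64(59.0)), (228, np.float64(106.0), np.float64(57.0)), (234, np.float64(106.0), np.float64(2.0))]
144.5 77.5 45.10552978515625 [ 0.49414233 -0.01724976  0.0355    ] 0.05581946249460304
```

The gap to the plate is about 67 mm, then about 8 mm of spring. I'll advance 60 mm.

Call:
apply_moves(
  series=[
    [[0, -5, 0], [0, 0, 0]],
    [[0, -5, 0], [0, 0, 0]],
    [[0, -5, 0], [0, 0, 0]],
    [[0, -5, 0], [0, 0, 0]],
    [[0, -5, 0], [0, 0, 0]],
    [[0, -5, 0], [0, 0, 0]],
    [[0, -5, 0], [0, 0, 0]],
    [[0, -5, 0], [0, 0, 0]],
    [[0, -5, 0], [0, 0, 0]],
    [[0, -5, 0], [0, 0, 0]],
    [[0, -5, 0], [0, 0, 0]],
    [[0, -5, 0], [0, 0, 0]],
  ],
)

```text
t: 6.55
tool_pos: [0.5798, -0.0284, 0.2443]
orientation: [0.231, 3.13, 0.002]
force: [-4.2, 4.2, 15.7]
opening: 0.0004
gripper_force: 8.0
```

Call:
apply_moves(
  series=[
    [[0, 0, 0], [0, 0, 0]],
    [[0, 0, 0], [0, 0, 0]],
  ],
)

```text
t: 6.72
tool_pos: [0.5797, -0.0291, 0.2443]
orientation: [0.232, 3.13, -0.0]
force: [-4.1, 0.0, 15.5]
opening: 0.0003
gripper_force: 8.1
```

Run:
```python
from h import *
s=robot.read_state();Y=R.from_rotvec(s["orientation"]).as_matrix()[:,1];print(s["t"],s["tool_pos"],s["force"],"F along",s["force"]@Y,"s",s["tool_pos"]@Y)
p,d,c=cam("wrist");cv2.imwrite("pics/w5.png",p)
import pickle;pickle.dump((p,d,c,s),open("w5.pkl","wb"))
```

```text
6.7167 [ 0.57973296 -0.02912384  0.24427032] [-4.08433283  0.02773569 15.49607746] F along -0.5755130830238182 s 0.056701409756811615
```

View pics/w5.png

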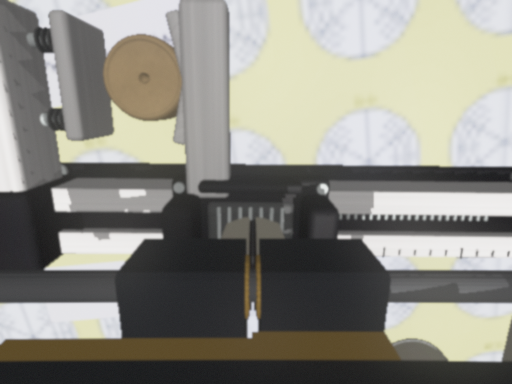

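The sprung plate face (about 108,110) is now nearly at the cake (105,78), and its two springs are visible at (42,40) and (55,118). Now small steps, watching the force.

Call:
apply_moves(
  series=[
    [[0, -2, 0], [0, 0, 0]],
    [[0, -2, 0], [0, 0, 0]],
    [[0, -2, 0], [0, 0, 0]],
    [[0, 0, 0], [0, 0, 0]],
    [[0, 0, 0], [0, 0, 0]],
  ],
)

```text
t: 7.18
tool_pos: [0.5789, -0.0347, 0.2443]
orientation: [0.232, 3.13, 0.0]
force: [-3.4, 2.5, 15.6]
opening: 0.0002
gripper_force: 8.2
```

Call:
apply_moves(
  series=[
    [[0, -2, 0], [0, 0, 0]],
    [[0, -2, 0], [0, 0, 0]],
    [[0, 0, 0], [0, 0, 0]],
    [[0, 0, 0], [0, 0, 0]],
  ],
)

```text
t: 7.52
tool_pos: [0.5783, -0.0383, 0.2443]
orientation: [0.231, 3.13, 0.001]
force: [-4.1, 4.4, 17.5]
opening: 0.0005
gripper_force: 8.2
```

Call:
apply_moves(
  series=[
    [[0, -2, 0], [0, 0, 0]],
    [[0, 0, 0], [0, 0, 0]],
    [[0, 0, 0], [0, 0, 0]],
  ],
)

```text
t: 7.77
tool_pos: [0.578, -0.04, 0.2443]
orientation: [0.231, 3.13, 0.002]
force: [-4.4, 5.2, 17.2]
opening: 0.0005
gripper_force: 8.3
```

```bash
cat > m.py <<'E'
from h import *
import sys,pickle
def info(p,d,c,s):
    P=cloud(c,d);Y=R.from_rotvec(s["orientation"]).as_matrix()[:,1];S=P@Y*1000;z=P[...,2]
    band=(P[...,0]>.43)&(P[...,0]<.55)
    f=band&(z>.042)&(z<.054)&(S<0);f[:,:20]=0   # top of sprung plate
    k=(z>.033)&(z<.0385)&band;k[:,:90]=0;k[:28]=0;k[130:]=0;k[:,180:]=0
    n=max(cv2.findContours(k.astype(np.uint8),0,2)[0],key=cv2.contourArea);(cx,cy),r=cv2.minEnclosingCircle(n);q=plane(c,(cx,cy),.0355)
    u=P[f];print("plate top S pct",np.percentile(S[f],[5,50,95,99]).round(1),"cake px",round(cx),round(cy),round(r),"S",(q@Y*1000).round(1),"tcp s",(s["tool_pos"]@Y*1000).round(1),"F",s["force"]@Y,s["force"])
for n in["w5"]: info(*pickle.load(open(n+".pkl","rb")))
s=robot.read_state();a=cam("wrist");cv2.imwrite(f"pics/{sys.argv[1]}.png",a[0]);info(*a,s)
E
python3 m.py w6
```

```text
plate top S pct [-69.8 -41.1 -35.5 -35. ] cake px 144 77 45 S -4.7 tcp s 56.7 F -0.5755130830238182 [-4.08433283  0.02773569 15.49607746]
plate top S pct [-69.7 -48.  -39.6 -39. ] cake px 128 75 58 S -24.5 tcp s 45.8 F 4.525906619639086 [-4.4003584   5.19994601 17.22639452]
```

The plate is pushed in about 4.5 mm. Bars should come about every 5 mm of travel, the next at about 6.8 mm of plate travel. I'll push 5 mm more, then let the release up.

Call:
apply_moves(
  series=[
    [[0, -2, 0], [0, 0, 0]],
    [[0, -2, 0], [0, 0, 0]],
    [[0, -1, 0], [0, 0, 0]],
    [[0, 0, 0], [0, 0, 0]],
    [[0, 0, 0], [0, 0, 0]],
  ],
)

```text
t: 8.23
tool_pos: [0.5774, -0.0443, 0.2443]
orientation: [0.231, 3.13, 0.004]
force: [-3.8, 9.2, 16.3]
opening: 0.0008
gripper_force: 8.3
```

```bash
python3 m.py w7
```

```text
plate top S pct [-69.8 -41.1 -35.5 -35. ] cake px 144 77 45 S -4.7 tcp s 56.7 F -0.5755130830238182 [-4.08433283  0.02773569 15.49607746]
plate top S pct [-69.7 -51.5 -43.4  -1.2] cake px 128 75 59 S -28.7 tcp s 41.6 F 8.603168657725828 [-3.75522677  9.20684164 16.30556331]
```

View pics/w7.png

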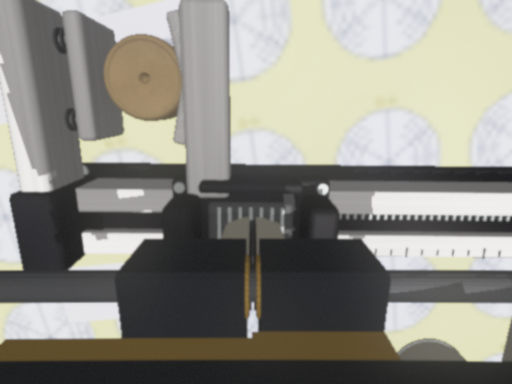

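The plate is in about 8.3 mm with no slip. I'll push 1.5 mm more, then spread the fingertips a little so that a cheek backs the jaw while the pad rises.

Call:
apply_moves(
  series=[
    [[0, -1.5, 0], [0, 0, 0]],
    [[0, 0, 0], [0, 0, 0]],
    [[0, 0, 0], [0, 0, 0]],
    [[0, 0, 0], [0, 0, 0]],
  ],
  claw=0.18,
  newtons=5,
)

```text
t: 8.62
tool_pos: [0.5771, -0.0465, 0.2443]
orientation: [0.231, 3.13, 0.002]
force: [-4.0, 3.7, 16.7]
opening: 0.011
gripper_force: 8.2
```

```bash
python3 m.py w8; python3 -c "
from h import *
s=robot.read_state();print(s['opening'],s['gripper_force'])"
```

```text
plate top S pct [-69.8 -41.1 -35.5 -35. ] cake px 144 77 45 S -4.7 tcp s 56.7 F -0.5755130830238182 [-4.08433283  0.02773569 15.49607746]
plate top S pct [-69.8 -49.6 -41.4 -40.9] cake px 135 76 57 S -27.3 tcp s 39.0 F 3.1008189271708857 [-4.02439133  3.71135831 16.72328277]
0.01157179136003723 8.18092965753749
```

View pics/w8.png

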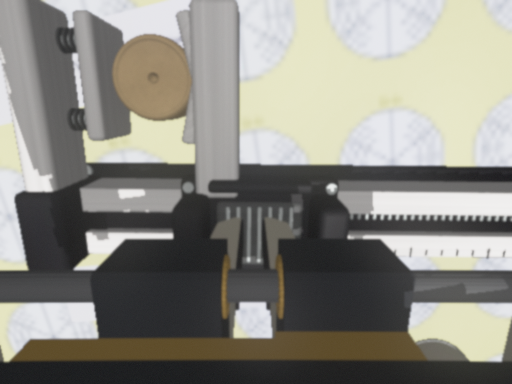

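The jaw slipped back a few mm while the fingers spread (plate in about 6 mm), and the fingers now sit at the cheek. I'll hold this opening and push by the cheek.

Call:
apply_moves(
  series=[
    [[0, -1, 0], [0, 0, 0]],
    [[0, -1, 0], [0, 0, 0]],
    [[0, -1, 0], [0, 0, 0]],
    [[0, 0, 0], [0, 0, 0]],
    [[0, 0, 0], [0, 0, 0]],
  ],
  claw=0.14,
)

```text
t: 9.08
tool_pos: [0.5767, -0.0489, 0.2443]
orientation: [0.231, 3.13, 0.004]
force: [-3.0, 8.5, 16.7]
opening: 0.0128
gripper_force: 8.2
```

```bash
python3 m.py w9
```

```text
plate top S pct [-69.8 -41.1 -35.5 -35. ] cake px 144 77 45 S -4.7 tcp s 56.7 F -0.5755130830238182 [-4.08433283  0.02773569 15.49607746]
plate top S pct [-69.8 -50.4 -42.3 -41.8] cake px 137 76 57 S -28.4 tcp s 36.9 F 8.049256935480246 [-3.00693184  8.54047846 16.71799548]
```

Call:
apply_moves(
  series=[
    [[0, -1, 0], [0, 0, 0]],
    [[0, -1, 0], [0, 0, 0]],
    [[0, -1, 0], [0, 0, 0]],
    [[0, 0, 0], [0, 0, 0]],
    [[0, 0, 0], [0, 0, 0]],
  ],
)

```text
t: 9.55
tool_pos: [0.5763, -0.0515, 0.2443]
orientation: [0.231, 3.13, 0.005]
force: [-3.1, 9.8, 16.0]
opening: 0.0128
gripper_force: 8.2
```

```bash
python3 m.py w10
```

```text
plate top S pct [-69.8 -41.1 -35.5 -35. ] cake px 144 77 45 S -4.7 tcp s 56.7 F -0.5755130830238182 [-4.08433283  0.02773569 15.49607746]
plate top S pct [-69.9 -52.2 -44.4  -0.5] cake px 137 76 57 S -30.9 tcp s 34.3 F 9.317759459183092 [-3.09070338  9.82441815 15.95309992]
```

The plate is in about 9 mm. Now I let the release up.

Call:
apply_moves(
  series=[
    [[0, 0, -3], [0, 0, 0]],
    [[0, 0, -3], [0, 0, 0]],
    [[0, 0, -3], [0, 0, 0]],
    [[0, 0, 0], [0, 0, 0]],
    [[0, 0, 0], [0, 0, 0]],
  ],
)

```text
t: 10.02
tool_pos: [0.5753, -0.052, 0.2507]
orientation: [-0.231, -3.133, -0.003]
force: [-0.3, 6.0, 3.4]
opening: 0.0126
gripper_force: 3.3
```

```bash
python3 m.py w11
```

```text
plate top S pct [-69.8 -41.1 -35.5 -35. ] cake px 144 77 45 S -4.7 tcp s 56.7 F -0.5755130830238182 [-4.08433283  0.02773569 15.49607746]
plate top S pct [-69.8 -51.6 -43.8  -1. ] cake px 144 76 56 S -30.3 tcp s 33.6 F 5.906193553478726 [-0.34121942  6.01453659  3.35127127]
```

The fingers still back the jaw at 6 N. I'll ease back so it drops onto its bar.

Call:
apply_moves(
  series=[
    [[0, 1, 0], [0, 0, 0]],
    [[0, 1, 0], [0, 0, 0]],
    [[0, 1, -1], [0, 0, 0]],
    [[0, 1, -1], [0, 0, 0]],
    [[0, 1, -1], [0, 0, 0]],
    [[0, 0, 0], [0, 0, 0]],
    [[0, 0, 0], [0, 0, 0]],
  ],
)

```text
t: 10.65
tool_pos: [0.5759, -0.0485, 0.2536]
orientation: [-0.232, -3.133, 0.001]
force: [-0.2, 0.0, 0.3]
opening: 0.0127
gripper_force: 0.0
```

```bash
python3 m.py w12
```

```text
plate top S pct [-69.8 -41.1 -35.5 -35. ] cake px 144 77 45 S -4.7 tcp s 56.7 F -0.5755130830238182 [-4.08433283  0.02773569 15.49607746]
plate top S pct [-69.6 -49.1 -41.1 -40.6] cake px 143 76 56 S -28.3 tcp s 36.8 F -0.01361681916498109 [-0.24160901  0.02247484  0.33323646]
```

It's locked with the plate in about 6 mm, the rack bar nearest to half (the next would be about 11). I'll withdraw and check.

Call:
apply_moves(
  series=[
    [[0, 0, -5], [0, 0, 0]],
    [[0, 0, -10], [0, 0, 0]],
    [[0, 0, -20], [0, 0, 0]],
    [[0, 0, -35], [0, 0, 0]],
    [[0, 0, -35], [0, 0, 0]],
    [[0, 0, -30], [0, 0, 0]],
    [[0, 0, -15], [0, 0, 0]],
    [[0, 0, 0], [0, 0, 0]],
    [[0, 0, 0], [0, 0, 0]],
    [[0, 0, 0], [0, 0, 0]],
  ],
)

```text
t: 11.53
tool_pos: [0.5756, -0.0481, 0.4028]
orientation: [-0.232, -3.132, -0.0]
force: [0.5, -0.2, 0.3]
opening: 0.0128
gripper_force: 0.0
```

Run:
```python
from h import *
import pickle
s=robot.read_state();p,d,c=cam("wrist");cv2.imwrite("pics/w13.png",p)
P=cloud(c,d);z=P[...,2]
Y=R.from_rotvec(s["orientation"]).as_matrix()[:,1]
def f(P,Y,lo,hi):
    S=P@Y*1000;z=P[...,2];X=P[...,0]
    m=(z>.042)&(z<.056)&(X>.44)&(X<.53)&(S<0)&(S>-58);return np.percentile(S[m],[50,90,97]).round(1)
print("plate now",f(P,Y,0,0))
a=pickle.load(open("w1.pkl","rb"));print("plate rest",f(cloud(a[1 and 2],a[1]),R.from_rotvec(a[3]["orientation"]).as_matrix()[:,1],0,0))
m=(z>.061)&(z<.07)&(P[...,0]>.56)&(P[...,0]<.6)&(P[...,1]<0)&(P[...,1]>-.08);print("pad z",np.median(z[m]),m.sum(),s["tool_pos"])
```

```text
plate now [-44.3 -40.9 -40.6]
plate rest [-36.7 -34.7 -34.3]
pad z 0.06695855653122543 1662 [ 0.57563086 -0.04811113  0.40281615]
```

View pics/w13.png

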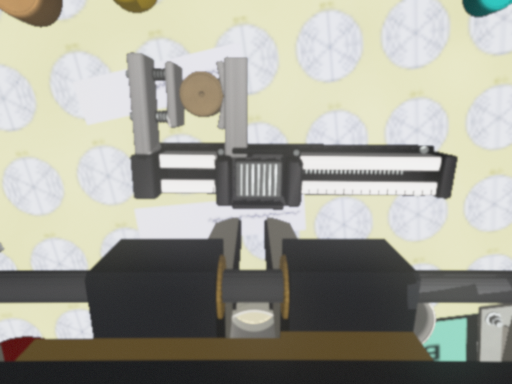

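The last view shows the cake (201,94) upright, held between the V-jaw (223,95) and the pushed-in plate (175,95). The release is up (pad at 67 mm), so the jaw is locked with the plate in about 6 mm, and the arm is clear.

```bash
python3 -c "
from plant import robot
print(robot.close_job())"
```

```text
the job is handed in; nothing more can be done
None
```

The medium cake is clamped upright with the jaw locked and the sprung plate pushed in about 6 mm of its 16 mm, the rack bar nearest to half; the arm is clear and the job was handed in at about 11.6 s.

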